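Height check of a sawn rock sample on the survey desk

ROBOT

A 6-joint arm with a two-finger parallel gripper is mounted at the origin on the work surface. World frame = base frame: x ahead of the robot, y to its left, z up, the work surface at z = 0. Lengths are in mm, angles in degrees, forces in N, time in s.
With the tool pointing down it reaches from about 300 to 850 mm from the base axis. Payload 4.2 kg.
Tool frame: the origin (TCP) lies at the very end of the fingers, on their centre line; the grasp point (between the pads) lies 19 mm behind it (env.grasp_offset is the distance from the TCP to the grasp point, in mm); z points along the fingers, y is the line along which they close (so a half turn about z gives the same grasp; the last joint's range is limited). The gripper opens to 91 mm and grips with 3 to 60 N. Pads are 32 mm wide; open, the fingers measure 118 mm over their backs; the gripper's body (76 mm by 178 mm) begins 60 mm behind the grasp point.
Start: joints at [74.542, 18.312, 89.639, -0, 72.044, -1.146], TCP at [142.147, 557.169, 213.976] pointing down, gripper open.
Joint ranges: [-177.97, 177.97], [-48.28, 115.42], [12.27, 149.76], [-77.06, 257.06], [2.81, 150.46], [-146.56, 146.56]. Speed limits (degrees/s): [147.25, 147.25, 180, 180, 180, 180].

INTERFACE

Orientations are given as [roll, pitch, yaw] about the fixed x, y, z axes, in that order (R = Rz(yaw) Ry(pitch) Rx(roll)).
In Python, from workcell import env gives the robot as it stands. The module is installed in compiled form; this text tells all that it offers.
- The arm moves only by the tool send_rows, never from a script. Its argument "motion" is a list of rows, each an object of numbers: "tx", "ty", "tz": the shift along the tool's x, y, z in units of 500 mm (1.0 is 500 mm); "rx", "ry", "rz": the turn, a rotation vector about the tool's x, y, z in units of 30 degrees (1.0 is 30 degrees); "gripper": the closure, from -1 (fully open) to 1 (shut). In form: [{"tx": .., "ty": .., "tz": .., "rx": .., "ry": .., "rz": .., "gripper": ..}, ...]. A call has 1 to 12 rows; each row shifts and turns the commanded pose from where the row before left it, along the tool's axes as they then stand; what a row does not reach is not made up. A row lasts 1/8 s, in which the tool goes at most 62.5 mm and 10.7 degrees, less where a joint would pass 70% of its speed; a pose out of reach is approached as far as the arm can. A call with a number of a shift or a turn outside -1 to 1 is refused whole. A call with a gripper value outside its range is refused whole. The fingers move at their own pace and stop on an object; "grip_force" is the grip in N (left out, the last holds). Time passes only in rows, so rows that do not move let the fingers close. It gives the time, the measured TCP pose, the force, the opening and the grip force at its end, in the units of the state.
- env.state(): the state, without advancing time (a new reading comes with each control period).
- env.grab_frame(name): name is "scene" or "top" or "wrist"; returns a dict with "frame" (400x640x3 uint8, red, green, blue), "vertical_fov" (degrees; the focal length in pixels is half the picture's height over the tangent of half this angle, whatever the lens; pixels are square), "cx", "cy" (the principal point, pixels), "rvec" (rotation vector, rad) and "tvec" (3), from world to camera coordinates, as OpenCV has them; the wrist camera has in their place "T_tool_cam" (4x4, takes a point from camera to tool coordinates, whose origin is the TCP and whose axes are the flange's). Camera axes: x right, y down, z forward; pixel columns grow to the right and rows downward; lengths in mm; the calibration is good to about 2 mm. The wrist camera is an equidistant fisheye: a pixel r from the principal point sees the ray r / f radians off the axis. A picture is of the moment at which its call begins: read the wrist's pose just before it. There is no depth.
- env.job_done(): hands the job in; it is judged then, once.
The state is a dict: "time_s": time; "qpos": joint angles; "qvel": joint speeds; "effort": joint torques, N m; "ee_pos": TCP position; "ee_rot": TCP orientation; "force": force on the tool from outside, world axes, zero at the start; "torque": the same for the moment, N m; "gripper_width": finger opening in mm; "gripper_force": force on a finger pad.
Only numpy, scipy, OpenCV 4.12 (cv2) and the standard library are available. Lean on these libraries where they do the work, as an engineer would, in place of code of your own. Each camera call takes 0.05 s, during which the arm holds its last target. There are 200 camera calls.

TASK

Before it goes into the scanner, check that the long sawn rock slab clears the height limit: push it along the desk, end first, under the bar of the height gauge until its rough hump stands right beneath the bar, the slab lying lengthways through the opening. Keep the slab on the desk, do not bump the gauge, and leave the tall rock block and the round drill core where they are.

Things in the scene. Friction and masses are not known exactly. Their poses are not given: they have to be found in the camera images.
- slab_hump (a point): Long grey sawn rock slab lying flat: 140 mm long (its x), 56 wide (y), flat upright ends 26 high; mid-top a rough dark hump, about 80 long, 44 wide, top 42 above the desk. 0.5-0.8 kg. Point: slab's centre in plan, 26 above the desk. It starts on the gauge's -x side, nearer end 65-125 mm short of the bar, under 25 mm off the opening's middle line, within 8 degrees of pointing straight through.
- gauge: Height gauge fixed to the desk: flat aluminium bar on two short posts. Bar 190 mm long (its y), 22 wide (x), underside 52 and top 64 above the desk (screw heads 67). 138 mm free between the foot plates (60 long, 6 thick). Origin on the desk below the bar's middle; x points level through the opening, the way to push the slab.
- tall_rock: Stubby upright rock block, 62 x 58 mm, 75 high, rough on top, too tall for the gauge; a bystander to be left alone. Stands beside the slab's way, 155 mm or more from the line through the opening's middle. Origin at the centre of its underside.
- core: Round drill-core piece standing on end, 60 mm across, 48 high; a bystander to be left alone. Stands beside the slab's way, 155 mm or more from the line through the opening's middle. Origin at the centre of its underside.
Things that resemble listed ones, but are neither listed nor needed, are in the scene too. Leave any green look-alike of the part that bears slab_hump alone.

How it is judged:
By the outcome, as a careful person would: the job done as asked, in the order asked, and still so for the second after the job is handed in, with the robot touching nothing.
It also fails if it takes over 35 s, if anything falls off the work surface, if the arm or the gripper's body presses on something with over 40 N, if the wrist force passes 120 N, or if a joint passes its speed limit or range.

## Working session

There is one attempt and no reset: what is moved stays moved. The work goes in short steps, Python scripts to look and compute and a tool call to move; the robot and the scene stay as the last step left them, time stands still between calls to the robot, and variables do not carry over. Pictures are saved under pics/ and viewed, at most 10 in all, crops included, and the job is handed in when it is done.

Besides the shell and the picture viewer there is one more tool, called after "Request:" as a command line: name --argument value ..., lists and objects as JSON in quotes. send_rows: Moves the arm, as the interface text tells. Shifts and turns lie within -1 to 1; 1 stands for 500 mm of shift or 30 degrees of turn. Its arguments: {"type":"object","properties":{"motion":{"type":"array"},"grip_force":{"type":"number"}},"required":["motion"]}

```bash
mkdir -p pics
cat > h.py <<'E'
import numpy as np, cv2
from workcell import env
def K(c):
    f=200/np.tan(np.radians(c["vertical_fov"])/2); return np.array([[f,0,c["cx"]],[0,f,c["cy"]],[0,0,1.]])
def unproj(c,px,z):
    R=cv2.Rodrigues(np.array(c["rvec"],float))[0]; t=np.array(c["tvec"],float).reshape(3)
    o=-R.T@t; out=[]
    for u,v in px:
        d=R.T@np.linalg.inv(K(c))@[u,v,1]; out.append(o+d*(z-o[2])/d[2])
    return np.array(out)
def proj(c,P):
    return cv2.projectPoints(np.array(P,float).reshape(-1,1,3),np.array(c["rvec"],float),np.array(c["tvec"],float),K(c),None)[0].reshape(-1,2)
def save(n,im): cv2.imwrite("pics/"+n,im[:,:,::-1])
E
python3 - <<'E'
from h import *
import pickle
for n in("scene","top"):
    c=env.grab_frame(n); pickle.dump(c,open(n+".pkl","wb")); save(n+"0.png",np.array(c["frame"]))
    R=cv2.Rodrigues(np.array(c["rvec"],float))[0]; print(n,-R.T@np.array(c["tvec"]).reshape(3),c["vertical_fov"])
print(env.state())
E
```

```text
scene [1274.93813699   80.61773437  576.80061864] 45.294154489883155
top [485.27862285   8.06023562 686.62456099] 56.8751775253871
{'time_s': 0.1, 'qpos': array([ 7.45401132e+01,  1.83471954e+01,  8.97002895e+01, -1.07661070e-03,
        7.20460767e+01, -1.14546159e+00]), 'qvel': array([ 0.14259412, -0.05399391, -0.28617164,  0.06248998,  0.02602647,
        0.07605167]), 'effort': array([ 4.13406324e-04, -4.13334489e+01, -2.32509631e+01,  7.28436559e-02,
        4.20854765e-02, -7.57022553e-05]), 'ee_pos': array([142.03923057, 556.69203521, 213.20630516]), 'ee_rot': array([-1.79906437e+02, -8.46928687e-04,  1.65685907e+02]), 'force': array([-0.17562366,  0.12736306,  0.1705894 ]), 'torque': array([-0.02646539,  0.01381231,  0.02875227]), 'gripper_force': 0.0, 'gripper_width': 91.42320958302123}
```

View pics/top0.png

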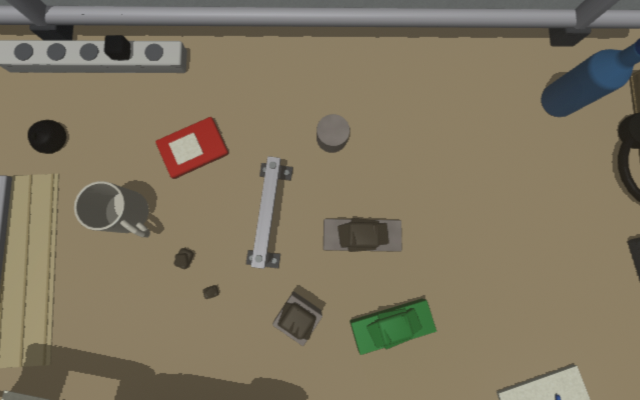

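View pics/scene0.png

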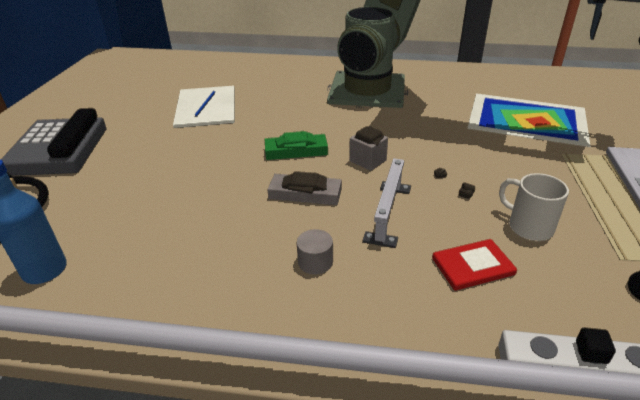

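The top view shows the gauge bar from (273,162) to (258,262), the core at (333,132) and the tall rock at (297,320). There are two slab candidates. The grey one with the dark hump at (363,235) fits the description, as it is in line with the opening. The green one at (393,326) is the look-alike to leave alone. I'll confirm this in an enlarged crop.

Run:
```python
from h import *
import pickle
c=pickle.load(open("top.pkl","rb")); im=np.array(c["frame"])
x0,y0=235,145
save("crop1.png",cv2.resize(im[y0:285,x0:415],None,fx=4,fy=4,interpolation=cv2.INTER_CUBIC))
print(unproj(c,[(273,162),(258,262)],66), unproj(c,[(363,235)],26),unproj(c,[(297,320)],75),unproj(c,[(333,132)],48))
```

```text
[[636.70304942  72.24323062  66.        ]
 [467.50428859  95.04286532  66.        ]] [[512.74456481 -85.54498469  26.        ]] [[376.05709959  30.13921666  75.        ]] [[696.1323203  -32.67389769  48.        ]]
```

View pics/crop1.png

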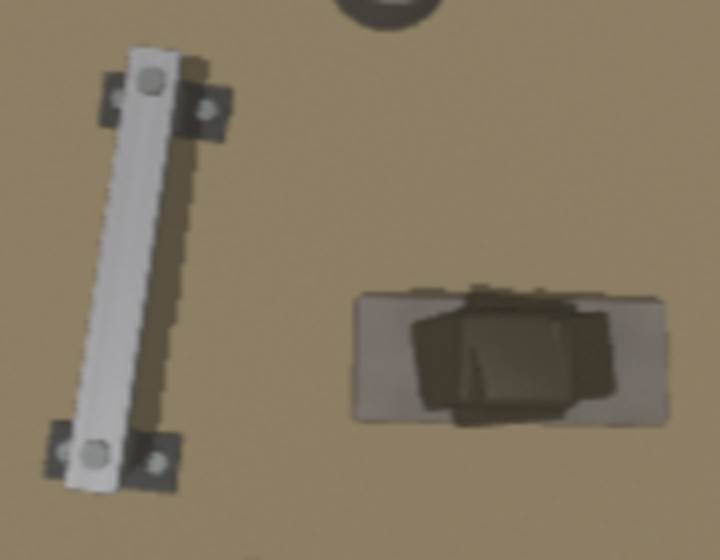

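The crop confirms the grey slab, with top corners at about (357,294), (664,298), (667,426) and (354,420) in the crop. The bar corners are (130,47), (181,52), (118,492) and (66,487).

Run:
```python
from h import *
import pickle
c=pickle.load(open("top.pkl","rb"))
f=lambda L:[((u+.5)/4-.5+235,(v+.5)/4-.5+145) for u,v in L]
B=unproj(c,f([(130,47),(181,52),(118,492),(66,487)]),64)[:,:2]
S=unproj(c,f([(357,294),(664,298),(667,426),(354,420)]),26)[:,:2]
n=np.linalg.norm
print("bar",B.mean(0),n(B[0]-B[3]),n(B[1]-B[2]),n(B[0]-B[1]))
print("slab",S.mean(0),n(S[0]-S[1]),n(S[2]-S[3]),n(S[0]-S[3]),n(S[1]-S[2]))
by=(B[0]+B[1]-B[2]-B[3]); by/=n(by); gx=np.array([-by[1],by[0]]); 
sx=S[0]+S[3]-S[1]-S[2]; sx/=n(sx); a=lambda v:np.degrees(np.arctan2(v[1],v[0]))
print("gauge x ang",a(gx),"slab ang",a(sx))
d=S.mean(0)-B.mean(0); gy=np.array([-gx[1],gx[0]]); print("slab in gauge",d@gx,d@gy)
P=unproj(c,f([(112,86),(95,92),(220,110)]),6);print(P)
```

```text
bar [552.66389745  83.74484151] 188.28186588208345 188.29447062291806 22.101145642418494
slab [513.80843925 -84.35205194] 138.28147142354308 139.2923350239915 55.996919626274874 57.0477924726891
gauge x ang 82.64215072454245 slab ang 88.80700422467737
slab in gauge -171.68878783216599 17.008008415520447
[[643.41800288  97.81413038   6.        ]
 [640.54601864 105.72914824   6.        ]
 [631.83774945  47.07677954   6.        ]]
```

The measured sizes match those given. The slab sits at (-172, +17) mm in the gauge frame and is 6° off. I'll push its rear end with both fingers set about 30 mm apart and the tool squared to the gauge. The yaw turn comes first.

Request:
send_rows --motion '[{"rz": 0.346,"gripper": 0.34},{"rz": 0.346,"gripper": 0.34},{"rz": 0.346,"gripper": 0.34},{"rz": 0.346,"gripper": 0.34},{"rz": 0.346,"gripper": 0.34},{"rz": 0.346,"gripper": 0.34},{"rz": 0.346,"gripper": 0.34},{"rz": 0.346,"gripper": 0.34}]'

```text
invalid input at $.motion[0]: expected keys tx, ty, tz, rx, ry, rz, gripper
```

Request:
send_rows --motion '[{"tx": -0.0874,"ty": 0.0573,"gripper": 0.34},{"tx": -0.0874,"ty": 0.0573,"gripper": 0.34},{"tx": -0.0874,"ty": 0.0573,"gripper": 0.34},{"tx": -0.0874,"ty": 0.0573,"gripper": 0.34},{"tx": -0.0874,"ty": 0.0573,"gripper": 0.34},{"tx": -0.0874,"ty": 0.0573,"gripper": 0.34},{"tx": -0.0874,"ty": 0.0573,"gripper": 0.34},{"tx": -0.0874,"ty": 0.0573,"gripper": 0.34},{"tx": -0.0874,"ty": 0.0573,"gripper": 0.34},{"tx": -0.0874,"ty": 0.0573,"gripper": 0.34},{"tx": -0.0874,"ty": 0.0573,"gripper": 0.34},{"tx": -0.0874,"ty": 0.0573,"gripper": 0.34}]'

```text
invalid input at $.motion[0]: expected keys tx, ty, tz, rx, ry, rz, gripper
```

Request:
send_rows --motion '[{"tx": 0,"ty": 0,"tz": 0,"rx": 0,"ry": 0,"rz": 0.346,"gripper": 0.34},{"tx": 0,"ty": 0,"tz": 0,"rx": 0,"ry": 0,"rz": 0.346,"gripper": 0.34},{"tx": 0,"ty": 0,"tz": 0,"rx": 0,"ry": 0,"rz": 0.346,"gripper": 0.34},{"tx": 0,"ty": 0,"tz": 0,"rx": 0,"ry": 0,"rz": 0.346,"gripper": 0.34},{"tx": 0,"ty": 0,"tz": 0,"rx": 0,"ry": 0,"rz": 0.346,"gripper": 0.34},{"tx": 0,"ty": 0,"tz": 0,"rx": 0,"ry": 0,"rz": 0.346,"gripper": 0.34},{"tx": 0,"ty": 0,"tz": 0,"rx": 0,"ry": 0,"rz": 0.346,"gripper": 0.34},{"tx": 0,"ty": 0,"tz": 0,"rx": 0,"ry": 0,"rz": 0.346,"gripper": 0.34},{"tx": 0,"ty": 0,"tz": 0,"rx": 0,"ry": 0,"rz": 0,"gripper": 0.34}]'

```text
time_s: 1.23
ee_pos: [142.1, 556.9, 213.5]
ee_rot: [-180.0, 0.1, 82.8]
force: [-0.6, -0.3, 0.2]
gripper_width: 29.8
gripper_force: 0.0
```

Request:
send_rows --motion '[{"tx": -0.0874,"ty": 0.0573,"tz": 0,"rx": 0,"ry": 0,"rz": 0,"gripper": 0.34},{"tx": -0.0874,"ty": 0.0573,"tz": 0,"rx": 0,"ry": 0,"rz": 0,"gripper": 0.34},{"tx": -0.0874,"ty": 0.0573,"tz": 0,"rx": 0,"ry": 0,"rz": 0,"gripper": 0.34},{"tx": -0.0874,"ty": 0.0573,"tz": 0,"rx": 0,"ry": 0,"rz": 0,"gripper": 0.34},{"tx": -0.0874,"ty": 0.0573,"tz": 0,"rx": 0,"ry": 0,"rz": 0,"gripper": 0.34},{"tx": -0.0874,"ty": 0.0573,"tz": 0,"rx": 0,"ry": 0,"rz": 0,"gripper": 0.34},{"tx": -0.0874,"ty": 0.0573,"tz": 0,"rx": 0,"ry": 0,"rz": 0,"gripper": 0.34},{"tx": -0.0874,"ty": 0.0573,"tz": 0,"rx": 0,"ry": 0,"rz": 0,"gripper": 0.34},{"tx": -0.0874,"ty": 0.0573,"tz": 0,"rx": 0,"ry": 0,"rz": 0,"gripper": 0.34},{"tx": -0.0874,"ty": 0.0573,"tz": 0,"rx": 0,"ry": 0,"rz": 0,"gripper": 0.34},{"tx": -0.0874,"ty": 0.0573,"tz": 0,"rx": 0,"ry": 0,"rz": 0,"gripper": 0.34},{"tx": -0.0874,"ty": 0.0573,"tz": 0,"rx": 0,"ry": 0,"rz": 0,"gripper": 0.34}]'

```text
time_s: 2.72
ee_pos: [416.5, -8.6, 214.0]
ee_rot: [180.0, -0.0, 82.8]
force: [0.8, 0.4, -0.2]
gripper_width: 30.2
gripper_force: 0.0
```

Request:
send_rows --motion '[{"tx": -0.0874,"ty": 0.0573,"tz": 0,"rx": 0,"ry": 0,"rz": 0,"gripper": 0.34},{"tx": -0.0874,"ty": 0.0573,"tz": 0,"rx": 0,"ry": 0,"rz": 0,"gripper": 0.34},{"tx": -0.0874,"ty": 0.0573,"tz": 0,"rx": 0,"ry": 0,"rz": 0,"gripper": 0.34},{"tx": -0.0874,"ty": 0.0573,"tz": 0,"rx": 0,"ry": 0,"rz": 0,"gripper": 0.34},{"tx": 0,"ty": 0,"tz": 0.1,"rx": 0,"ry": 0,"rz": 0,"gripper": 0.34},{"tx": 0,"ty": 0,"tz": 0.1,"rx": 0,"ry": 0,"rz": 0,"gripper": 0.34},{"tx": 0,"ty": 0,"tz": 0,"rx": 0,"ry": 0,"rz": 0,"gripper": 0.34},{"tx": 0,"ty": 0,"tz": 0,"rx": 0,"ry": 0,"rz": 0,"gripper": 0.34}]'

```text
time_s: 3.72
ee_pos: [508.5, -195.3, 115.5]
ee_rot: [179.9, 0.0, 82.7]
force: [-0.1, 0.1, 0.9]
gripper_width: 30.1
gripper_force: 0.0
```

Request:
send_rows --motion '[{"tx": 0,"ty": 0,"tz": 0.08,"rx": 0,"ry": 0,"rz": 0,"gripper": 0.34},{"tx": 0,"ty": 0,"tz": 0.08,"rx": 0,"ry": 0,"rz": 0,"gripper": 0.34},{"tx": 0,"ty": 0,"tz": 0.056,"rx": 0,"ry": 0,"rz": 0,"gripper": 0.34},{"tx": 0,"ty": 0,"tz": 0,"rx": 0,"ry": 0,"rz": 0,"gripper": 0.34},{"tx": 0.02,"ty": 0,"tz": 0,"rx": 0,"ry": 0,"rz": 0,"gripper": 0.34},{"tx": 0.012,"ty": 0,"tz": 0,"rx": 0,"ry": 0,"rz": 0,"gripper": 0.34},{"tx": 0.012,"ty": 0,"tz": 0,"rx": 0,"ry": 0,"rz": 0,"gripper": 0.34},{"tx": 0.012,"ty": 0,"tz": 0,"rx": 0,"ry": 0,"rz": 0,"gripper": 0.34},{"tx": 0.012,"ty": 0,"tz": 0,"rx": 0,"ry": 0,"rz": 0,"gripper": 0.34},{"tx": 0.012,"ty": 0,"tz": 0,"rx": 0,"ry": 0,"rz": 0,"gripper": 0.34},{"tx": 0.012,"ty": 0,"tz": 0,"rx": 0,"ry": 0,"rz": 0,"gripper": 0.34},{"tx": 0.012,"ty": 0,"tz": 0,"rx": 0,"ry": 0,"rz": 0,"gripper": 0.34}]'

```text
time_s: 5.22
ee_pos: [514.6, -145.0, 7.4]
ee_rot: [179.9, 0.2, 82.8]
force: [-2.3, -8.0, 5.8]
gripper_width: 30.0
gripper_force: 4.0
```

Run:
```python
from h import *
import pickle
c=env.grab_frame("top"); pickle.dump(c,open("top2.pkl","wb")); im=np.array(c["frame"])
save("crop2.png",cv2.resize(im[145:285,235:415],None,fx=4,fy=4,interpolation=cv2.INTER_CUBIC))
```

```text
(no output)
```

View pics/crop2.png

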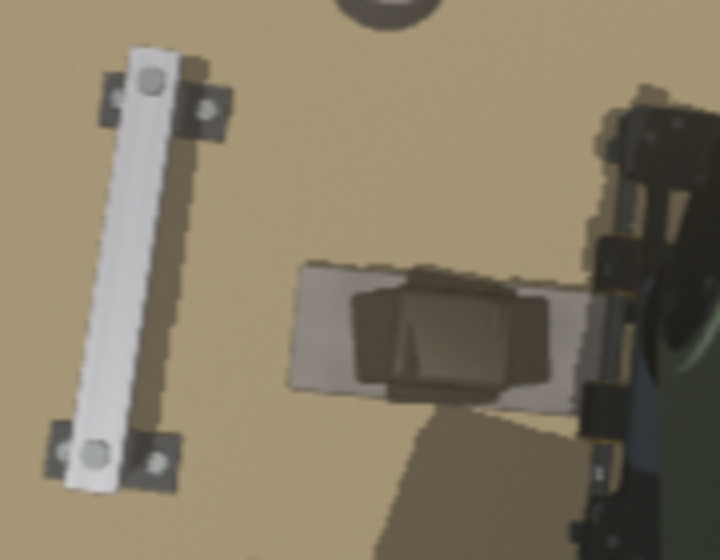

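The slab has squared up to the fingers. Its front corners are at crop (302,263) and (290,388), and its side edges run to (600,290) and (580,413).

```bash
cat >> h.py <<'E'
def gauge_pose(c,pts):
    "pts: crop px of front-far, front-near, far edge point, near edge point"
    S=unproj(c,[((u+.5)/4-.5+235,(v+.5)/4-.5+145) for u,v in pts],26)[:,:2]
    a=np.radians(82.64); gx=np.array([np.cos(a),np.sin(a)]); gy=np.array([-gx[1],gx[0]]); O=np.array([552.66,83.74])
    s=S[0]-S[2]; s/=np.linalg.norm(s); s2=S[1]-S[3]; s2/=np.linalg.norm(s2); s=(s+s2)/2
    C=S[:2].mean(0)-70*s; t=env.state()["ee_pos"][:2]
    print("slab gauge xy",(C-O)@gx,(C-O)@gy,"ang rel",np.degrees(np.arctan2(s@gy,s@gx)),"tcp",(t-O)@gx,(t-O)@gy,"width",np.linalg.norm(S[0]-S[1]))
E
python3 - <<'E'
from h import *
import pickle
gauge_pose(pickle.load(open("top2.pkl","rb")),[(302,263),(290,388),(600,290),(580,413)])
E
```

```text
slab gauge xy -144.5754436335804 11.294956311977469 ang rel 2.058630861734506 tcp -230.92808097350505 8.47443736871024 width 56.066225182304485
```

Request:
send_rows --motion '[{"tx": 0.01,"ty": 0.001,"tz": 0,"rx": 0,"ry": 0,"rz": 0.007,"gripper": 0.34},{"tx": 0.02,"ty": 0.0013,"tz": 0,"rx": 0,"ry": 0,"rz": 0.007,"gripper": 0.34},{"tx": 0.02,"ty": 0.0013,"tz": 0,"rx": 0,"ry": 0,"rz": 0.007,"gripper": 0.34},{"tx": 0.02,"ty": 0.0013,"tz": 0,"rx": 0,"ry": 0,"rz": 0.007,"gripper": 0.34},{"tx": 0.02,"ty": 0.0013,"tz": 0,"rx": 0,"ry": 0,"rz": 0.007,"gripper": 0.34},{"tx": 0.02,"ty": 0.0013,"tz": 0,"rx": 0,"ry": 0,"rz": 0.007,"gripper": 0.34},{"tx": 0.02,"ty": 0.0013,"tz": 0,"rx": 0,"ry": 0,"rz": 0.007,"gripper": 0.34},{"tx": 0.02,"ty": 0.0013,"tz": 0,"rx": 0,"ry": 0,"rz": 0.007,"gripper": 0.34},{"tx": 0.02,"ty": 0.0013,"tz": 0,"rx": 0,"ry": 0,"rz": 0.007,"gripper": 0.34},{"tx": 0.02,"ty": 0.0013,"tz": 0,"rx": 0,"ry": 0,"rz": 0,"gripper": 0.34},{"tx": 0.012,"ty": 0.0008,"tz": 0,"rx": 0,"ry": 0,"rz": 0,"gripper": 0.34},{"tx": 0.005,"ty": 0,"tz": 0,"rx": 0,"ry": 0,"rz": 0,"gripper": 0.34}]'

```text
time_s: 6.78
ee_pos: [536.5, -43.2, 7.3]
ee_rot: [179.9, 0.2, 80.9]
force: [-1.2, -7.7, 4.8]
gripper_width: 29.7
gripper_force: 4.0
```

Run:
```python
from h import *
import pickle
c=env.grab_frame("top"); pickle.dump(c,open("top3.pkl","wb")); im=np.array(c["frame"])
save("crop3.png",cv2.resize(im[145:285,235:415],None,fx=4,fy=4,interpolation=cv2.INTER_CUBIC))
```

```text
(no output)
```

View pics/crop3.png

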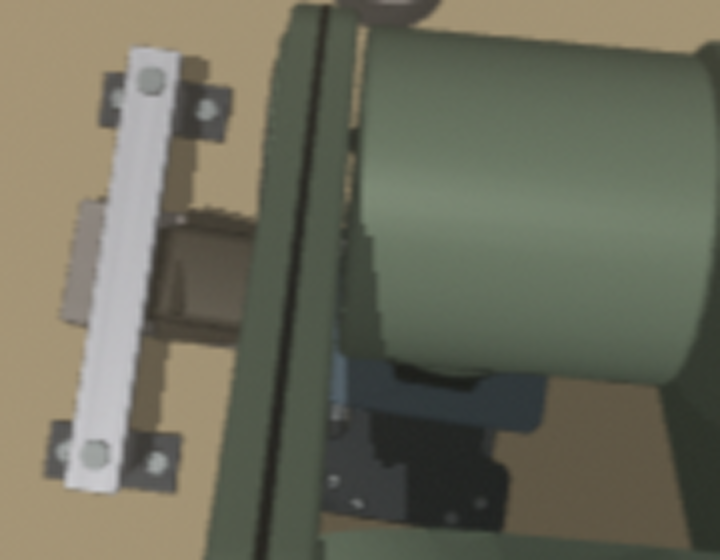

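The nose is through the opening, with front corners at about (82,201) and (62,319).

```bash
cat >> h.py <<'E'
def front_pose(c,pts):
    S=unproj(c,[((u+.5)/4-.5+235,(v+.5)/4-.5+145) for u,v in pts],26)[:,:2]
    a=np.radians(82.64); gx=np.array([np.cos(a),np.sin(a)]); gy=np.array([-gx[1],gx[0]]); O=np.array([552.66,83.74])
    w=S[1]-S[0]; wid=np.linalg.norm(w); w/=wid; s=np.array([w[1],-w[0]]); C=S.mean(0)-70*s; t=env.state()["ee_pos"][:2]
    print("slab",(C-O)@gx,(C-O)@gy,"ang",np.degrees(np.arctan2(s@gy,s@gx)),"tcp",(t-O)@gx,(t-O)@gy,"wid",wid)
E
python3 - <<'E'
from h import *
import pickle
front_pose(pickle.load(open("top2.pkl","rb")),[(302,263),(290,388)])
front_pose(pickle.load(open("top3.pkl","rb")),[(82,201),(62,319)])
E
```

```text
slab -144.58804898382246 11.670248449286724 ang 1.7512762201332959 tcp -127.68143701447582 -0.2087715857159083 wid 56.066225182304485
slab -41.3095773391008 -1.504391374606753 ang -1.113349237023656 tcp -127.68143701447582 -0.2087715857159083 wid 53.757201631623175
```

Request:
send_rows --motion '[{"tx": 0.01,"ty": -0.0004,"tz": 0,"rx": 0,"ry": 0,"rz": -0.007,"gripper": 0.34},{"tx": 0.016,"ty": -0.0004,"tz": 0,"rx": 0,"ry": 0,"rz": -0.007,"gripper": 0.34},{"tx": 0.016,"ty": -0.0004,"tz": 0,"rx": 0,"ry": 0,"rz": -0.007,"gripper": 0.34},{"tx": 0.016,"ty": -0.0004,"tz": 0,"rx": 0,"ry": 0,"rz": -0.007,"gripper": 0.34},{"tx": 0.012,"ty": -0.0004,"tz": 0,"rx": 0,"ry": 0,"rz": -0.005,"gripper": 0.34},{"tx": 0.008,"ty": -0.0004,"tz": 0,"rx": 0,"ry": 0,"rz": 0,"gripper": 0.34},{"tx": 0.0046,"ty": 0,"tz": 0,"rx": 0,"ry": 0,"rz": 0,"gripper": 0.34},{"tx": 0,"ty": 0,"tz": 0,"rx": 0,"ry": 0,"rz": 0,"gripper": 0.34}]'

```text
time_s: 7.82
ee_pos: [541.7, -2.0, 7.2]
ee_rot: [179.8, 0.1, 81.8]
force: [-0.0, -6.1, 4.1]
gripper_width: 30.0
gripper_force: 3.0
```

Request:
send_rows --motion '[{"tx": -0.03,"ty": 0,"tz": 0,"rx": 0,"ry": 0,"rz": 0,"gripper": 0.34},{"tx": -0.1,"ty": 0,"tz": 0,"rx": 0,"ry": 0,"rz": 0,"gripper": 0.34},{"tx": -0.1,"ty": 0,"tz": -0.04,"rx": 0,"ry": 0,"rz": 0,"gripper": 0.34},{"tx": -0.1,"ty": 0,"tz": -0.05,"rx": 0,"ry": 0,"rz": 0,"gripper": 0.34},{"tx": -0.1,"ty": 0,"tz": -0.05,"rx": 0,"ry": 0,"rz": 0,"gripper": 0.34},{"tx": -0.1,"ty": 0,"tz": 0,"rx": 0,"ry": 0,"rz": 0,"gripper": 0.34},{"tx": 0,"ty": 0,"tz": 0,"rx": 0,"ry": 0,"rz": 0,"gripper": 0.34}]'

```text
time_s: 8.7
ee_pos: [502.2, -266.5, 76.3]
ee_rot: [179.9, 0.0, 81.5]
force: [0.1, 0.4, -0.0]
gripper_width: 30.0
gripper_force: 0.0
```

Run:
```python
from h import *
import pickle
c=env.grab_frame("top"); pickle.dump(c,open("top4.pkl","wb")); im=np.array(c["frame"])
save("crop4.png",cv2.resize(im[145:285,215:395],None,fx=4,fy=4,interpolation=cv2.INTER_CUBIC))
```

```text
(no output)
```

View pics/crop4.png

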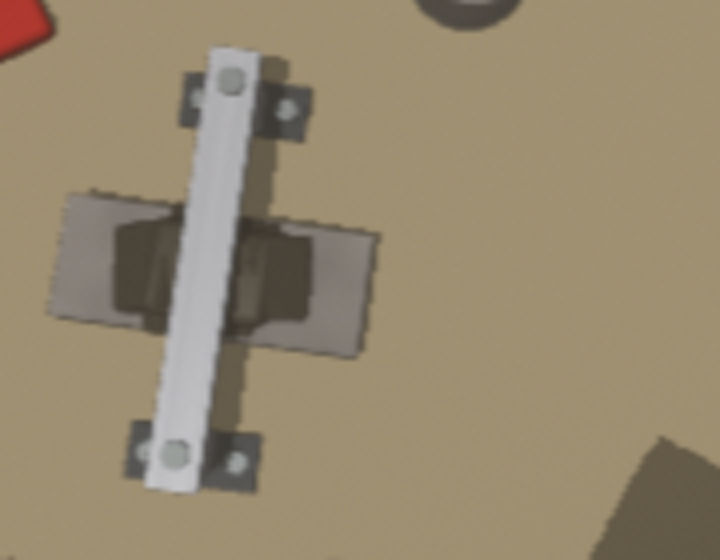

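The slab now lies through the opening. Its corners are at (70,193), (379,233), (358,357) and (49,316), all fully visible, and the gauge hasn't moved.

Run:
```python
from h import *
import pickle
c=pickle.load(open("top4.pkl","rb"))
S=unproj(c,[((u+.5)/4-.5+215,(v+.5)/4-.5+145) for u,v in [(70,193),(379,233),(358,357),(49,316)]],26)[:,:2]
a=np.radians(82.64); gx=np.array([np.cos(a),np.sin(a)]); gy=np.array([-gx[1],gx[0]]); d=S.mean(0)-[552.66,83.74]
s=S[0]+S[3]-S[1]-S[2]
print(d@gx,d@gy,np.degrees(np.arctan2(s@gy,s@gx)),np.linalg.norm(S[0]-S[1]))
```

```text
0.22052994096082537 0.24593573066362248 -0.3513845853008885 140.4083145759935
```

Measured in the gauge frame, the slab is within 0.3 mm of centre and 0.4° of straight. The gripper is clear, so I'm handing in.

```bash
python3 -c "
from workcell import env
print(env.job_done())"
```

```text
the job is handed in; nothing more can be done
None
```

The slab's hump stands under the gauge bar, within about 0.3 mm of centre and 0.4° of straight by the top camera; the gauge and both bystanders were left alone, and the job is handed in.

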